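# Feel for the battery pack in its storage box and put it on charge

## Robot

A 6-joint arm with a two-finger parallel gripper is mounted at the origin on the work surface. World frame = base frame: x ahead of the robot, y to its left, z up, the work surface at z = 0. Lengths are in m, angles in rad, forces in N, time in s.
With the tool pointing down it reaches from about 0.25 to 0.725 m from the base axis. Payload 4 kg.
Tool frame: the origin (TCP) lies midway between the tips of the shut fingers; the grasp point (between the pads) lies 19 mm behind it; z points along the fingers, y is the line along which they close (so a half turn about z gives the same grasp; the last joint's range is limited). The gripper opens to 85 mm and grips with 20 to 120 N. Pads are 22 mm wide; open, the fingers measure 114 mm over their backs; the gripper's body (76 mm by 85 mm) begins 54 mm behind the grasp point. The pads swing forward as they close: fully open they stand 13 mm farther back than shut.
Start: joints at [1.179, 0.241, 0.005, 1.335, 0, 1.571], TCP at [0.191, 0.462, 0.208] pointing down, gripper open.
Joint ranges: [-2.72, 2.72], [-1.05, 1.87], [-1.09, 1.28], [-1.99, 2.15], [-1.42, 1.44], [-3.14, 3.14]. Speed limits (rad/s): [2.79, 2.79, 3.14, 3.14, 3.14, 3.14].

## Interface

Orientations are given as a unit quaternion [w, x, y, z].
In Python, from rig import robot, cams gives the robot as it stands. The module is installed in compiled form; this text tells all that it offers.
- The arm moves only by the tool arm_command, never from a script. Its argument "deltas" is a list of rows, each an object with "fingers": the opening, from -1 (shut) to 1 (fully open); "translation": the shift along the world's x, y, z in mm, a list of three; "turn": the turn about the world's z in degrees. A call has exactly 10 rows; each row is the pose to reach, as a shift and turn from the pose commanded when the call began; what a row does not reach only later rows make up. A row lasts 1/10 s, in which the tool goes at most 50 mm and 8.59 degrees, less where a joint would pass 70% of its speed; a pose out of reach is approached as far as the arm can. A call with a gripper value outside its range is refused whole. The fingers move at their own pace and stop on an object; the grip force is fixed at half the most. Time passes only in rows, so rows that repeat a pose let the fingers close, or fill a call up. It gives the time, the measured TCP pose, the force, the opening and the grip force at its end, in the units of the state.
- robot.get_obs(): the state, without advancing time (a new reading comes with each control period).
- cams.snapshot(name): name is "scene" or "top"; returns the picture (420x560x3 uint8, blue, green, red); there is no depth.
- cams.camera_params(name): a dict with "vertical_fov" (degrees; the focal length in pixels is half the picture's height over the tangent of half this angle, whatever the lens; pixels are square), "cx", "cy" (the principal point, pixels), "T" (4x4, takes a point from camera to world coordinates). Camera axes: x right, y down, z forward; pixel columns grow to the right and rows downward; lengths in m; the calibration is good to about 2 mm. A picture is of the moment at which its call begins. camera_params takes no time and is no camera call.
- robot.finish_job(): hands the job in; it is judged then, once.
The state is a dict: "time_s": time; "joint_pos": joint angles; "joint_velocities": joint speeds; "effort": joint torques, N m; "tcp_pos": TCP position; "tool_rot": TCP orientation; "contact_force": force on the tool from outside, world axes, zero at the start; "torque": the same for the moment, N m; "grip_width": finger opening in m; "gripper_force": force on a finger pad.
Only numpy, scipy, OpenCV 4.12 (cv2) and the standard library are available. Lean on these libraries where they do the work, as an engineer would, in place of code of your own. Each camera call takes 0.05 s, during which the arm holds its last target. There are 200 camera calls.

## Task

Open the lid of the black storage box, feel about inside for the battery pack and lift it out. Lay the pack in the charging cradle, setting it down rather than dropping it, so that its weight holds both spring contacts fully down, then shut the box again. Leave the other things on the bench where they are.

Things in the scene. Friction and masses are not known exactly. Their poses are not given: they have to be found in the camera images.
- box: Opaque black storage box fixed to the bench, outside 150 (x) x 250 (y) x 60 (z) mm, walls and floor 5 mm thick, lid on top. Origin: centre of its underside; z up; the lid's hinge runs along y on the +x rim. It stands left or right, the cradle on the other side.
- box_in (a point): Centre of the box's inner floor, 5 mm above its underside. The one loose battery pack lies flat here, with no reading of its own: grey with black bands, 120 x 46 x 44 (high) mm, about 0.45 kg, length along the box's x within 5 deg, centre within 6 mm of this point in x but anywhere within 60 mm of it in y: feel for it. It slides if pushed by a few N.
- lid (a joint): Angle of the box's black lid (6 mm thick), rad: 0 shut, growing as it opens upward about its hinge, 1.9 at most. A stiff hinge keeps it at any angle it is left at.
- lid_handle (a point): Grip point in the head of the black knob on top of the lid: the head is round, 28 mm across, this point 35 mm above the lid's top face, 120 mm from the hinge and 30 mm from the lid's -x edge, midway along y. Pinched along the hinge's direction, the knob pivots between the fingers as the lid swings.
- lid_hinge (a point): Point on the lid's hinge line, at the middle of the box's far (+x) top rim.
- cradle: Grey charging cradle fixed to the bench: base 170 (x) x 96 (y) x 20 (z) mm, with a low rim 10 mm high around a bed of 144 (x) x 64 (y) mm whose surface is 20 mm above the bench. The pack lies in it lengthwise along x. Origin: centre of its underside; z up.
- contact_near (a joint): Travel of the sprung brass contact in the bed, 35 mm from its centre towards -x of the cradle, m: 0 up (5 mm above the bed), 0.005 when pressed level with the bed. About 0.3 N presses it fully.
- contact_far (a joint): The same for the contact 35 mm from the centre towards +x of the cradle.
- multimeter: Bystander: black multimeter 140 x 70 x 32 mm, lying loose; origin at the centre of its underside.
- screwdriver: Bystander: screwdriver 180 mm long, lying loose, its length along its own x.
- tape: Bystander: black roll of tape, 70 mm across, 22 mm high, lying loose; origin at the centre of its underside.
Not all that is in view belongs to the job. What is shaped like the cradle but blue or purple is not meant.

How it is judged:
On the way, in this order (a step that is already met when the one before it is completed fails the run):
1. the lid is opened (value of joint lid above 1.2 rad), for 0.2 s.
2. the pack holds both contacts down while the fingers are off it and off the cradle (value of joint each of contact_near, contact_far above 0.004 m and contact force between the fingers and anything else below 0.2 N), for 0.3 s.
At the end, for the whole second after the job is handed in: Both cradle contacts are held down by more than 4 mm of their 5 mm by the pack lying on them, and the lid is shut to within 0.06 rad (value of joint each of contact_near, contact_far above 0.004 m and value of joint lid below 0.06 rad); the robot touches nothing.
It fails at once if a contact is struck faster than 0.5 m/s (the pack is dropped) (velocity of joint any of contact_near, contact_far above 0.5 m/s).
It fails at once if a bystander is moved by more than 20 mm (distance of any of multimeter, screwdriver, tape from where it was at the start of the episode above 0.02 m).
It also fails if it takes over 69 s, if anything falls off the work surface, if the arm or the gripper's body presses on something with over 40 N, if the wrist force passes 120 N, or if a joint passes its speed limit or range.

## Working session

There is one attempt and no reset: what is moved stays moved. The work goes in short steps, Python scripts to look and compute and a tool call to move; the robot and the scene stay as the last step left them, time stands still between calls to the robot, and variables do not carry over. Pictures are saved under pics/ and viewed, at most 10 in all, crops included, and the job is handed in when it is done.

Besides the shell and the picture viewer there is one more tool, called after "Emit:" as a command line: name --argument value ..., lists and objects as JSON in quotes. arm_command: Moves the arm, as the interface text tells. Its arguments: {"type":"object","properties":{"deltas":{"type":"array"}},"required":["deltas"]}

```bash
mkdir -p pics
python3 - <<'E'
from rig import robot,cams
import cv2,numpy as np
for n in("scene","top"):
    cv2.imwrite(f"pics/{n}0.png",cams.snapshot(n)); p=cams.camera_params(n); print(n,p["vertical_fov"],p["cx"],p["cy"],p.keys()); print(np.round(p["T"],4).tolist())
o=robot.get_obs();print(o["tcp_pos"],o["tool_rot"],o["grip_width"],o["contact_force"],o["time_s"])
E
```

```text
scene 49.860410785558116 281.8224907221052 213.9296706938496 dict_keys(['vertical_fov', 'cx', 'cy', 'T'])
[[0.7458, 0.4004, -0.5325, 1.1447], [0.666, -0.4283, 0.6107, -0.5529], [0.0165, -0.8101, -0.5861, 0.8285], [0.0, 0.0, 0.0, 1.0]]
top 53.3075742170793 279.12285173486464 204.58737334417188 dict_keys(['vertical_fov', 'cx', 'cy', 'T'])
[[-0.0057, -0.9756, 0.2193, 0.2343], [-1.0, 0.0064, 0.0025, 0.1866], [-0.0039, -0.2193, -0.9756, 1.2734], [0.0, 0.0, 0.0, 1.0]]
[0.19070227 0.46154771 0.20760775] [-1.86304801e-04  1.94684881e-01  9.80865389e-01 -9.22161464e-04] 0.08502141518663078 [ 0.93356249 -0.16775944 -0.56772577] 0.1
```

View pics/top0.png

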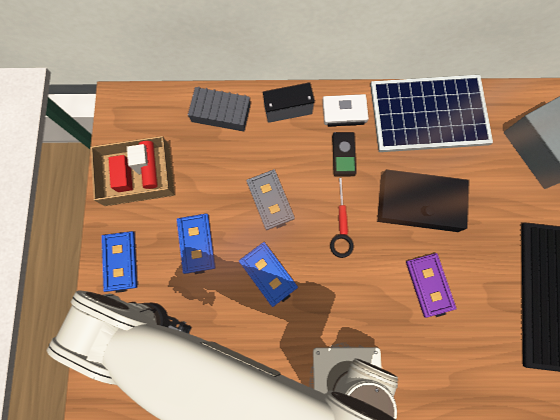

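View pics/scene0.png

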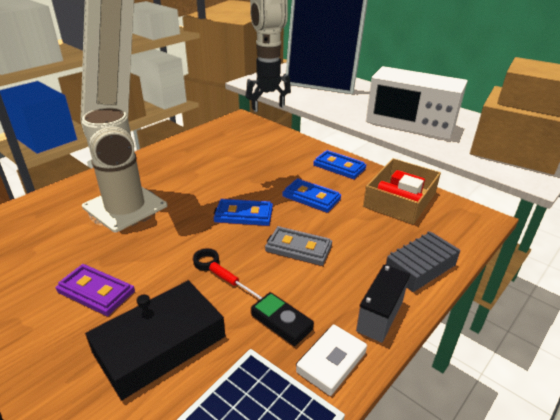

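```bash
cat > h.py <<'E'
from rig import robot,cams
import cv2,numpy as np
def ray(n,u,v):
    p=cams.camera_params(n);f=210/np.tan(np.radians(p["vertical_fov"]/2));T=np.array(p["T"])
    d=T[:3,:3]@np.array([(u-p["cx"])/f,(v-p["cy"])/f,1]);return T[:3,3],d
def plane(n,u,v,z):
    o,d=ray(n,u,v);return o+d*(z-o[2])/d[2]
def tri(a,b):
    A=[];B=[]
    for o,d in(a,b):
        d=d/np.linalg.norm(d);P=np.eye(3)-np.outer(d,d);A.append(P);B.append(P@o)
    x=np.linalg.solve(sum(A),sum(B));return x
E
python3 - <<'E'
from h import *
t=cv2.imread("pics/top0.png");s=cv2.imread("pics/scene0.png")
c=t[160:240,235:480]
a=cv2.resize(t[155:240,370:480],None,fx=3.6,fy=3.6,interpolation=cv2.INTER_CUBIC)
b=cv2.resize(t[155:240,235:305],None,fx=3.6,fy=3.6,interpolation=cv2.INTER_CUBIC)
a=np.clip(a.astype(float)*1.8,0,255).astype(np.uint8)
d=cv2.resize(s[275:400,75:240],None,fx=2,fy=2,interpolation=cv2.INTER_CUBIC)
d=np.clip(d.astype(float)*2,0,255).astype(np.uint8)
im=np.zeros((600,800,3),np.uint8);im[:306,:396]=a;im[:306,400:652]=b;im[320:570,:330]=d
cv2.imwrite("pics/c1.png",im)
g=t.max(axis=2);m=(g<50).astype(np.uint8);m[:, :372]=0;m[:,480:]=0;m[:160]=0;m[240:]=0
m=cv2.morphologyEx(m,cv2.MORPH_CLOSE,np.ones((3,3)))
k=max(cv2.findContours(m,0,2)[0],key=cv2.contourArea)
print("box hull",cv2.approxPolyDP(cv2.convexHull(k),1.5,True)[:,0].tolist())
hsv=cv2.cvtColor(t,cv2.COLOR_BGR2HSV)
m=((hsv[...,1]<60)&(g>50)).astype(np.uint8);m[:,:240]=0;m[:,300:]=0;m[:165]=0;m[232:]=0
k=max(cv2.findContours(cv2.morphologyEx(m,cv2.MORPH_CLOSE,np.ones((7,7))),0,2)[0],key=cv2.contourArea)
r=cv2.minAreaRect(k);print("cradle",r)
for z in(0.03,):
  P=np.array([plane("top",*q,z) for q in cv2.boxPoints(r)]);print(np.round(P,4).tolist(),P.mean(0))
m=((hsv[...,1]>80)&(hsv[...,2]>150)&(hsv[...,0]>12)&(hsv[...,0]<28)).astype(np.uint8)
m[:,:250]=0;m[:,290:]=0;m[:178]=0;m[222:]=0
n,_,st,ce=cv2.connectedComponentsWithStats(m)
for i in range(1,n):
  if st[i,4]>15: print("brass",st[i].tolist(),ce[i],plane("top",*ce[i],.025))
E
```

```text
box hull [[467, 180], [467, 188], [413, 199], [393, 200], [411, 190], [442, 178]]
cradle ((269.9310302734375, 198.82760620117188), (53.851646423339844, 30.825422286987305), 68.19859313964844)
[[0.5937, 0.2928, 0.03], [0.6301, 0.2043, 0.03], [0.4716, 0.1443, 0.03], [0.4372, 0.2308, 0.03]] [0.5331609 0.2180654 0.03     ]
brass [280, 178, 10, 14, 72] [284.90277778 183.30555556] [0.58230152 0.1715436  0.025     ]
brass [260, 184, 12, 9, 74] [265.52702703 187.90540541] [0.56798658 0.23146964 0.025     ]
brass [250, 196, 5, 11, 21] [251.42857143 200.95238095] [0.52691581 0.274629   0.025     ]
brass [268, 204, 12, 10, 76] [273.82894737 208.43421053] [0.50301173 0.20603403 0.025     ]
```

View pics/c1.png

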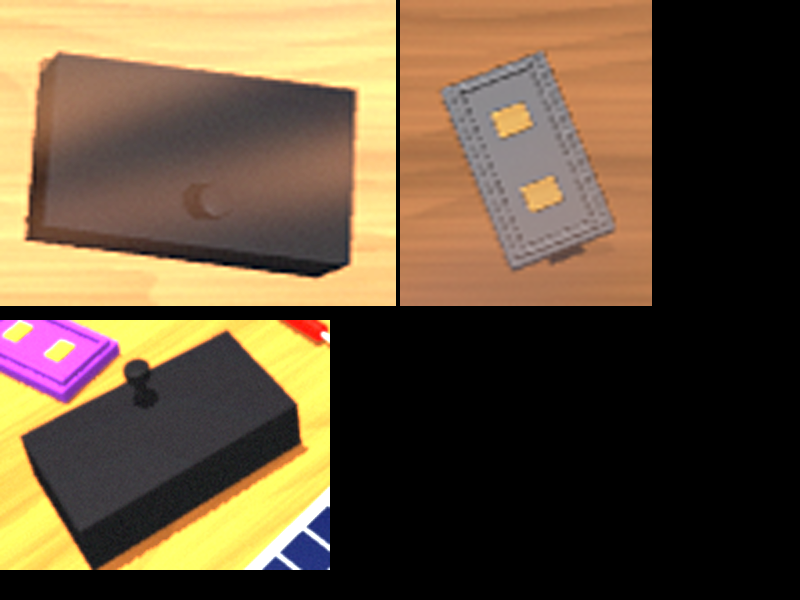

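Run:
```python
from h import *
f=lambda p:((p[0]+.5)/3.6-.5+370,(p[1]+.5)/3.6-.5+155)
g=lambda p:((p[0]+.5)/2-.5+75,(p[1]+.5)/2-.5+275)
T={'pp':(60,53),'pm':(355,91),'mm':(350,264),'mp':(46,228),'k':(212,200)}
S={'pp':(297,404),'pm':(80,530),'mm':(23,437),'mp':(227,332),'k':(137,374)}
X={k:tri(ray("top",*f(T[k])),ray("scene",*g(S[k]))) for k in T}
for k in X: print(k,np.round(X[k],4),np.round(plane("top",*f(T[k]),.066 if k!='k' else .101),4),np.round(plane("scene",*g(S[k]),.066 if k!='k' else .101),4))
P=[np.append(plane(n,*h(D[k]),.066)[:2],0) for n,h,D in(("top",f,T),("scene",g,S)) for k in('pp','pm','mm','mp')]
P=np.array(P)[:,:2];
for Q in(P[:4],P[4:]):
  d=(Q[0]-Q[1])+(Q[3]-Q[2]);print("c",Q.mean(0),"yaw from y",np.degrees(np.arctan2(-d[0],d[1])),np.linalg.norm(d)/2,np.linalg.norm(Q[0]+Q[1]-Q[2]-Q[3])/2)
o=robot.get_obs()
from scipy.spatial.transform import Rotation as R
q=o["tool_rot"];print(R.from_quat(np.r_[q[1:],q[0]]).as_matrix().round(3))
# neighbours
hsv=cv2.cvtColor(cv2.imread("pics/top0.png"),cv2.COLOR_BGR2HSV)
for n,u,v,z in(("drvtip",341,178,.01),("drvend",343,232,.02),("tape",342,246,.02),("mmR",356,175,.03),("mmRt",356,133,.03)):print(n,plane("top",u,v,z)[:2].round(3))
```

```text
pp [ 0.7244 -0.2454 -0.3164] [ 0.6124 -0.1337  0.066 ] [ 0.8596 -0.3548  0.066 ]
pm [ 0.6683 -0.5097 -0.2367] [ 0.5777 -0.3766  0.066 ] [ 0.808  -0.5169  0.066 ]
mm [ 0.5024 -0.5075 -0.3046] [ 0.4322 -0.3574  0.066 ] [ 0.7212 -0.5127  0.066 ]
mp [ 0.5491 -0.232  -0.3984] [ 0.4635 -0.1131  0.066 ] [ 0.7728 -0.3556  0.066 ]
k [ 0.5609 -0.3723 -0.2822] [ 0.4786 -0.2375  0.101 ] [ 0.7642 -0.4324  0.101 ]
c [ 0.52143995 -0.24521468] yaw from y -7.706352577824476 0.24578916919820842 0.1484942244988802
c [ 0.79038921 -0.43500778] yaw from y -17.920182021673924 0.16772632634916382 0.08681394110710097
[[-0.924  0.382 -0.001]
 [ 0.382  0.924 -0.002]
 [ 0.    -0.002 -1.   ]]
drvtip [ 0.603 -0.005]
drvend [ 0.43  -0.003]
tape [0.387 0.002]
mmR [ 0.606 -0.049]
mmRt [ 0.744 -0.055]
```

Run:
```python
from h import *
f=lambda p:((p[0]+.5)/3.6-.5+370,(p[1]+.5)/3.6-.5+155)
g=lambda p:((p[0]+.5)/2-.5+75,(p[1]-320+.5)/2-.5+275)
T={'pp':(60,53),'pm':(355,91),'mm':(350,264),'mp':(46,228),'k':(212,200)}
S={'pp':(297,404),'pm':(80,530),'mm':(23,437),'mp':(227,332),'k':(137,374)}
for k in T: print(k,np.round(tri(ray("top",*f(T[k])),ray("scene",*g(S[k]))),4),np.round(plane("scene",*g(S[k]),.066 if k!='k' else .101),4))
Q=np.array([plane("scene",*g(S[k]),.066)[:2] for k in('pp','pm','mm','mp')])
d=(Q[0]-Q[1])+(Q[3]-Q[2]);print("c",Q.mean(0),np.degrees(np.arctan2(-d[0],d[1])),np.linalg.norm(d)/2,np.linalg.norm(Q[0]+Q[1]-Q[2]-Q[3])/2)
# cradle check in scene by brass
s=cv2.imread("pics/scene0.png");h=cv2.cvtColor(s,cv2.COLOR_BGR2HSV)
m=((h[...,1]>120)&(h[...,2]>180)&(h[...,0]>15)&(h[...,0]<28)).astype(np.uint8);m[:225]=0;m[265:]=0;m[:,:270]=0;m[:,328:]=0
n,_,st,ce=cv2.connectedComponentsWithStats(m)
for i in range(1,n):
  if st[i,4]>15: print("brass",st[i].tolist(),plane("scene",*ce[i],.025).round(4))
for u,v in((512,121),(542,194)):
  U=(u-400+.5)/3.6-.5+235;V=(v+.5)/3.6-.5+155;print("top brass",plane("top",U,V,.025).round(4))
```

```text
pp [ 0.6131 -0.1327  0.0662] [ 0.6137 -0.1316  0.066 ]
pm [ 0.5778 -0.3758  0.0665] [ 0.5779 -0.3752  0.066 ]
mm [ 0.4335 -0.3562  0.0643] [ 0.4367 -0.3552  0.066 ]
mp [ 0.4654 -0.1123  0.0625] [ 0.47   -0.1128  0.066 ]
k [ 0.479  -0.2381  0.0993] [ 0.4806 -0.2388  0.101 ]
c [ 0.52457085 -0.24368346] -8.10056587041902 0.2454874792680193 0.14379854693121066
brass [282, 235, 10, 8, 60] [0.5044 0.205  0.025 ]
brass [306, 241, 10, 8, 62] [0.5696 0.2307 0.025 ]
top brass [0.5669 0.2308 0.025 ]
top brass [0.5027 0.2053 0.025 ]
```

Emit:
arm_command --deltas '[{"fingers": 1,"translation": [17,-43,0],"turn": 2},{"fingers": 1,"translation": [35,-86,0],"turn": 4},{"fingers": 1,"translation": [53,-129,0],"turn": 6},{"fingers": 1,"translation": [70,-172,0],"turn": 8},{"fingers": 1,"translation": [88,-215,0],"turn": 10},{"fingers": 1,"translation": [106,-258,0],"turn": 12},{"fingers": 1,"translation": [123,-301,0],"turn": 14},{"fingers": 1,"translation": [141,-344,0],"turn": 14},{"fingers": 1,"translation": [159,-387,0],"turn": 14},{"fingers": 1,"translation": [176,-430,0],"turn": 14}]'

```text
time_s: 1.1
tcp_pos: [0.3671, 0.0302, 0.2083]
tool_rot: [0.0, 0.074, 0.997, 0.0]
contact_force: [1.6, 0.6, 0.5]
grip_width: 0.0855
gripper_force: 0.0
```

Emit:
arm_command --deltas '[{"fingers": 1,"translation": [18,-45,0],"turn": 0},{"fingers": 1,"translation": [37,-90,0],"turn": 0},{"fingers": 1,"translation": [56,-135,0],"turn": 0},{"fingers": 1,"translation": [74,-180,0],"turn": 0},{"fingers": 1,"translation": [93,-225,0],"turn": 0},{"fingers": 1,"translation": [111,-268,-20],"turn": 0.5},{"fingers": 1,"translation": [111,-268,-50],"turn": 0.5},{"fingers": 1,"translation": [111,-268,-80],"turn": 0.5},{"fingers": 1,"translation": [111,-268,-110],"turn": 0.5},{"fingers": 1,"translation": [111,-268,-129],"turn": 0.5}]'

```text
time_s: 2.1
tcp_pos: [0.476, -0.2353, 0.0763]
tool_rot: [-0.002, 0.07, 0.998, 0.001]
contact_force: [-0.3, 0.3, -0.1]
grip_width: 0.0856
gripper_force: 0.0
```

Emit:
arm_command --deltas '[{"fingers": -0.4,"translation": [0,0,0],"turn": 0},{"fingers": -0.6,"translation": [0,0,0],"turn": 0},{"fingers": -1,"translation": [0,0,0],"turn": 0},{"fingers": -1,"translation": [0,0,0],"turn": 0},{"fingers": -1,"translation": [0,0,0],"turn": 0},{"fingers": -1,"translation": [0,0,0],"turn": 0},{"fingers": -1,"translation": [0,0,0],"turn": 0},{"fingers": -1,"translation": [0,0,0],"turn": 0},{"fingers": -1,"translation": [0,0,0],"turn": 0},{"fingers": -1,"translation": [0,0,0],"turn": 0}]'

```text
time_s: 3.1
tcp_pos: [0.4789, -0.2382, 0.0816]
tool_rot: [0.002, 0.07, 0.998, -0.002]
contact_force: [-2.3, -4.5, 4.6]
grip_width: 0.0234
gripper_force: 58.6
```

Run:
```python
import numpy as np
a=np.radians(-8.);e=np.array([np.cos(a),np.sin(a)])
r=np.hypot(.12,.041);p=np.arctan2(.041,.12)
for t in np.arange(0,88,4.3):
    q=p+np.radians(t);d=-r*np.cos(q)+.12;z=r*np.sin(q)-.041
    print(round(t,1),np.round(1000*np.r_[d*e,z]).tolist())
```

```text
0.0 [-0.0, 0.0, 0.0]
4.3 [3.0, -0.0, 9.0]
8.6 [7.0, -1.0, 17.0]
12.9 [12.0, -2.0, 26.0]
17.2 [17.0, -2.0, 34.0]
21.5 [23.0, -3.0, 41.0]
25.8 [30.0, -4.0, 48.0]
30.1 [36.0, -5.0, 55.0]
34.4 [44.0, -6.0, 61.0]
38.7 [51.0, -7.0, 66.0]
43.0 [60.0, -8.0, 71.0]
47.3 [68.0, -10.0, 75.0]
51.6 [77.0, -11.0, 79.0]
55.9 [86.0, -12.0, 81.0]
60.2 [95.0, -13.0, 84.0]
64.5 [104.0, -15.0, 85.0]
68.8 [114.0, -16.0, 86.0]
73.1 [123.0, -17.0, 86.0]
77.4 [133.0, -19.0, 85.0]
81.7 [142.0, -20.0, 84.0]
86.0 [151.0, -21.0, 82.0]
```

Emit:
arm_command --deltas '[{"fingers": -1,"translation": [3,0,9],"turn": 0},{"fingers": -1,"translation": [7,-1,17],"turn": 0},{"fingers": -1,"translation": [12,-2,26],"turn": 0},{"fingers": -1,"translation": [17,-2,34],"turn": 0},{"fingers": -1,"translation": [23,-3,41],"turn": 0},{"fingers": -1,"translation": [30,-4,48],"turn": 0},{"fingers": -1,"translation": [36,-5,55],"turn": 0},{"fingers": -1,"translation": [44,-6,61],"turn": 0},{"fingers": -1,"translation": [51,-7,66],"turn": 0},{"fingers": -1,"translation": [60,-8,71],"turn": 0}]'

```text
time_s: 4.1
tcp_pos: [0.5366, -0.2462, 0.1496]
tool_rot: [-0.002, 0.07, 0.998, -0.002]
contact_force: [-1.2, -6.9, -7.7]
grip_width: 0.0228
gripper_force: 59.3
```

Emit:
arm_command --deltas '[{"fingers": -1,"translation": [8,-2,4],"turn": 0},{"fingers": -1,"translation": [17,-3,8],"turn": 0},{"fingers": -1,"translation": [26,-4,10],"turn": 0},{"fingers": -1,"translation": [35,-5,13],"turn": 0},{"fingers": -1,"translation": [44,-7,14],"turn": 0},{"fingers": -1,"translation": [54,-8,15],"turn": 0},{"fingers": -1,"translation": [63,-9,15],"turn": 0},{"fingers": -1,"translation": [73,-11,14],"turn": 0},{"fingers": -1,"translation": [82,-12,13],"turn": 0},{"fingers": -1,"translation": [91,-13,11],"turn": 0}]'

```text
time_s: 5.1
tcp_pos: [0.6287, -0.259, 0.1632]
tool_rot: [0.0, 0.07, 0.998, -0.002]
contact_force: [-3.1, -5.1, 2.8]
grip_width: 0.0228
gripper_force: 62.5
```

Emit:
arm_command --deltas '[{"fingers": 1,"translation": [0,0,0],"turn": 0},{"fingers": 1,"translation": [0,0,0],"turn": 0},{"fingers": 1,"translation": [0,0,0],"turn": 0},{"fingers": 1,"translation": [0,0,0],"turn": 0},{"fingers": 1,"translation": [0,0,0],"turn": 0},{"fingers": 1,"translation": [0,0,25],"turn": 0},{"fingers": 1,"translation": [0,0,50],"turn": 0},{"fingers": 1,"translation": [0,0,75],"turn": 0},{"fingers": 1,"translation": [-20,10,100],"turn": 0},{"fingers": 1,"translation": [-40,40,110],"turn": 0}]'

```text
time_s: 6.1
tcp_pos: [0.5895, -0.2188, 0.2734]
tool_rot: [0.002, 0.071, 0.997, -0.001]
contact_force: [-0.2, -0.1, 0.6]
grip_width: 0.0854
gripper_force: 0.0
```

Emit:
arm_command --deltas '[{"fingers": 1,"translation": [-20,40,0],"turn": 0},{"fingers": 1,"translation": [-40,80,0],"turn": 0},{"fingers": 1,"translation": [-60,120,0],"turn": 0},{"fingers": 1,"translation": [-80,160,0],"turn": 0},{"fingers": 1,"translation": [-100,200,0],"turn": 0},{"fingers": 1,"translation": [-120,240,0],"turn": 0},{"fingers": 1,"translation": [-140,270,0],"turn": 0},{"fingers": 1,"translation": [-140,270,0],"turn": 0},{"fingers": 1,"translation": [-140,270,0],"turn": 0},{"fingers": 1,"translation": [-140,270,0],"turn": 0}]'

```text
time_s: 7.1
tcp_pos: [0.4494, 0.0526, 0.2716]
tool_rot: [0.0, 0.07, 0.998, -0.0]
contact_force: [-0.3, 1.1, -0.6]
grip_width: 0.0857
gripper_force: 0.0
```

Run:
```python
from h import *
t=cams.snapshot("top");cv2.imwrite("pics/top1.png",t)
a=cv2.resize(t[130:260,350:490],None,fx=4,fy=4,interpolation=cv2.INTER_CUBIC)
cv2.imwrite("pics/c2.png",np.clip(a.astype(float)*2.5,0,255).astype(np.uint8))
```

```text
(no output)
```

View pics/c2.png

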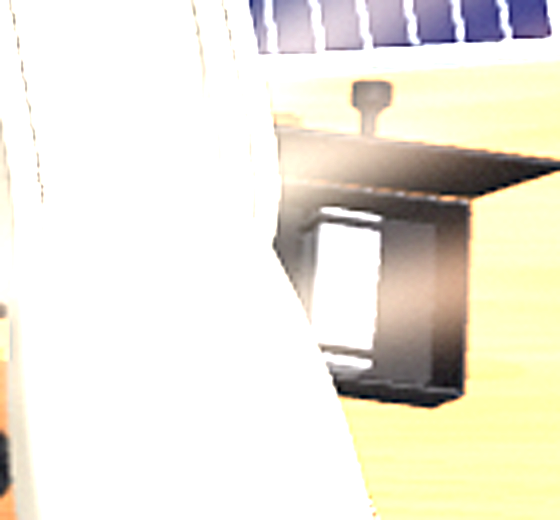

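Run:
```python
from h import *
f=lambda p:((p[0]+.5)/4-.5+350,(p[1]+.5)/4-.5+130)
a,b,c=[plane("top",*f(p),.049)[:2] for p in((381,217),(372,371),(320,208))]
e=(a-b);L=np.linalg.norm(e);e/=L;n=np.array([-e[1],e[0]])
print(a,b,c,"len",L,"wid",np.linalg.norm(c-a),"yaw",np.degrees(np.arctan2(e[1],e[0])))
print("centre",(a+b)/2+n*.023, "via diag",(b+c)/2)
B=np.array([.523,-.244]);y=np.radians(-8);R=np.array([[np.cos(y),-np.sin(y)],[np.sin(y),np.cos(y)]])
print("box local",R.T@((a+b)/2+n*.023-B),R.T@((b+c)/2-B))
```

```text
[ 0.57054871 -0.31260057] [ 0.45228162 -0.29499378] [ 0.57792882 -0.26707951] len 0.11957049792868596 wid 0.046115427007919714 yaw -8.467612075846244
centre [ 0.51480192 -0.28104789] via diag [ 0.51510522 -0.28103664]
box local [-0.00296222 -0.03782829] [-0.00266344 -0.03777495]
```

Emit:
arm_command --deltas '[{"fingers": 1,"translation": [8,-42,0],"turn": 0},{"fingers": 1,"translation": [16,-84,0],"turn": 0},{"fingers": 1,"translation": [25,-126,0],"turn": 0},{"fingers": 1,"translation": [33,-168,0],"turn": 0},{"fingers": 1,"translation": [41,-210,0],"turn": 0},{"fingers": 1,"translation": [50,-252,0],"turn": -0.5},{"fingers": 1,"translation": [58,-294,-10],"turn": -0.5},{"fingers": 1,"translation": [66,-334,-40],"turn": -0.5},{"fingers": 1,"translation": [66,-334,-80],"turn": -0.5},{"fingers": 1,"translation": [66,-334,-120],"turn": -0.5}]'

```text
time_s: 8.15
tcp_pos: [0.5146, -0.2844, 0.1493]
tool_rot: [0.0, 0.076, 0.997, -0.0]
contact_force: [0.3, 1.3, -0.2]
grip_width: 0.0855
gripper_force: 0.0
```

Emit:
arm_command --deltas '[{"fingers": 1,"translation": [0,0,-20],"turn": 0},{"fingers": 1,"translation": [0,0,-40],"turn": 0},{"fingers": 1,"translation": [0,0,-60],"turn": 0},{"fingers": 1,"translation": [0,0,-80],"turn": 0},{"fingers": 1,"translation": [0,0,-95],"turn": 0},{"fingers": 1,"translation": [0,0,-110],"turn": 0},{"fingers": 1,"translation": [0,0,-123],"turn": 0},{"fingers": 1,"translation": [0,0,-135],"turn": 0},{"fingers": 1,"translation": [0,0,-135],"turn": 0},{"fingers": 1,"translation": [0,0,-135],"turn": 0}]'

```text
time_s: 9.15
tcp_pos: [0.5148, -0.2812, 0.0162]
tool_rot: [-0.0, 0.074, 0.997, 0.0]
contact_force: [-0.5, 0.4, -0.7]
grip_width: 0.0857
gripper_force: 0.0
```

Emit:
arm_command --deltas '[{"fingers": 0.4,"translation": [0,0,0],"turn": 0},{"fingers": 0.3,"translation": [0,0,0],"turn": 0},{"fingers": 0.2,"translation": [0,0,0],"turn": 0},{"fingers": 0.1,"translation": [0,0,0],"turn": 0},{"fingers": -0.2,"translation": [0,0,0],"turn": 0},{"fingers": -1,"translation": [0,0,0],"turn": 0},{"fingers": -1,"translation": [0,0,0],"turn": 0},{"fingers": -1,"translation": [0,0,0],"turn": 0},{"fingers": -1,"translation": [0,0,0],"turn": 0},{"fingers": -1,"translation": [0,0,0],"turn": 0}]'

```text
time_s: 10.15
tcp_pos: [0.5153, -0.2809, 0.0173]
tool_rot: [0.001, 0.074, 0.997, -0.0]
contact_force: [-1.4, 1.3, 7.0]
grip_width: 0.0437
gripper_force: 62.0
```

Emit:
arm_command --deltas '[{"fingers": -1,"translation": [0,0,10],"turn": 0},{"fingers": -1,"translation": [0,0,20],"turn": 0},{"fingers": -1,"translation": [0,0,35],"turn": 0},{"fingers": -1,"translation": [0,0,50],"turn": 0},{"fingers": -1,"translation": [0,0,70],"turn": 0},{"fingers": -1,"translation": [0,0,90],"turn": 0},{"fingers": -1,"translation": [0,0,110],"turn": 0},{"fingers": -1,"translation": [0,0,125],"turn": 0},{"fingers": -1,"translation": [0,0,125],"turn": 0},{"fingers": -1,"translation": [0,0,125],"turn": 0}]'

```text
time_s: 11.15
tcp_pos: [0.5148, -0.2808, 0.1411]
tool_rot: [-0.0, 0.074, 0.997, 0.0]
contact_force: [-0.5, 0.3, -4.0]
grip_width: 0.0438
gripper_force: 62.4
```

Emit:
arm_command --deltas '[{"fingers": -1,"translation": [1,30,0],"turn": 3},{"fingers": -1,"translation": [4,75,0],"turn": 6},{"fingers": -1,"translation": [6,120,0],"turn": 9},{"fingers": -1,"translation": [8,165,0],"turn": 12},{"fingers": -1,"translation": [10,210,0],"turn": 15},{"fingers": -1,"translation": [12,255,0],"turn": 18},{"fingers": -1,"translation": [14,300,0],"turn": 21},{"fingers": -1,"translation": [16,345,0],"turn": 24},{"fingers": -1,"translation": [18,390,0],"turn": 27},{"fingers": -1,"translation": [20,435,0],"turn": 30}]'

```text
time_s: 12.15
tcp_pos: [0.5339, 0.1557, 0.1399]
tool_rot: [-0.001, -0.188, 0.982, -0.0]
contact_force: [0.3, -0.8, -5.0]
grip_width: 0.0437
gripper_force: 62.7
```

Emit:
arm_command --deltas '[{"fingers": -1,"translation": [0,30,0],"turn": 0},{"fingers": -1,"translation": [1,50,0],"turn": 0},{"fingers": -1,"translation": [1,64,0],"turn": 0},{"fingers": -1,"translation": [1,64,-20],"turn": 0},{"fingers": -1,"translation": [1,64,-40],"turn": 0},{"fingers": -1,"translation": [1,64,-60],"turn": 0},{"fingers": -1,"translation": [1,64,-75],"turn": 0},{"fingers": -1,"translation": [1,64,-85],"turn": 0},{"fingers": -1,"translation": [1,64,-85],"turn": 0},{"fingers": -1,"translation": [1,64,-85],"turn": 0}]'

```text
time_s: 13.15
tcp_pos: [0.5361, 0.2179, 0.0565]
tool_rot: [-0.0, -0.187, 0.982, -0.0]
contact_force: [-0.1, 0.7, -3.8]
grip_width: 0.0443
gripper_force: 62.7
```

Run:
```python
from h import *
t=cams.snapshot("scene");cv2.imwrite("pics/s2.png",cv2.resize(t[170:300,220:380],None,fx=4,fy=4,interpolation=cv2.INTER_CUBIC))
```

```text
(no output)
```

View pics/s2.png

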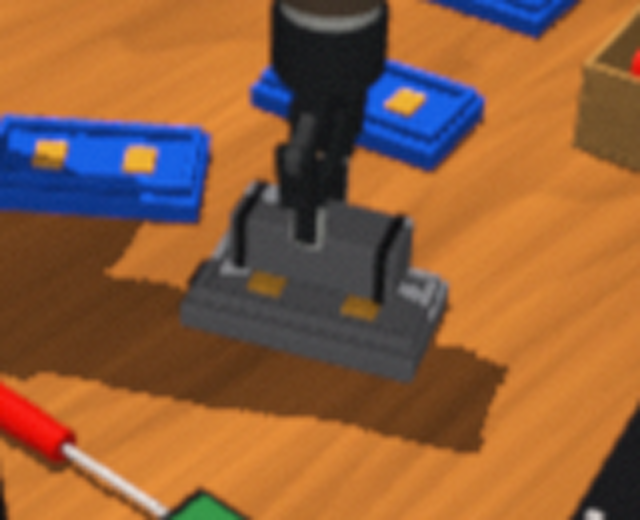

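The pack hangs level above the cradle, parallel to it and centred allowing for height. Brass contacts are visible at about (265,285) and (360,308). I'll lower it slowly.

Emit:
arm_command --deltas '[{"fingers": -1,"translation": [0,0,-4],"turn": 0},{"fingers": -1,"translation": [0,0,-8],"turn": 0},{"fingers": -1,"translation": [0,0,-12],"turn": 0},{"fingers": -1,"translation": [0,0,-15],"turn": 0},{"fingers": -1,"translation": [0,0,-17],"turn": 0},{"fingers": -1,"translation": [0,0,-19],"turn": 0},{"fingers": -1,"translation": [0,0,-21],"turn": 0},{"fingers": -1,"translation": [0,0,-23],"turn": 0},{"fingers": -1,"translation": [0,0,-24],"turn": 0},{"fingers": -1,"translation": [0,0,-24],"turn": 0}]'

```text
time_s: 14.2
tcp_pos: [0.536, 0.2182, 0.0325]
tool_rot: [0.0, -0.187, 0.982, 0.0]
contact_force: [0.3, -0.7, -4.0]
grip_width: 0.0441
gripper_force: 62.8
```

Emit:
arm_command --deltas '[{"fingers": -1,"translation": [0,0,-0.5],"turn": 0},{"fingers": -1,"translation": [0,0,-1],"turn": 0},{"fingers": -1,"translation": [0,0,-1],"turn": 0},{"fingers": -1,"translation": [0,0,-1.5],"turn": 0},{"fingers": -1,"translation": [0,0,-1.5],"turn": 0},{"fingers": -1,"translation": [0,0,-2],"turn": 0},{"fingers": -1,"translation": [0,0,-2],"turn": 0},{"fingers": -1,"translation": [0,0,-2],"turn": 0},{"fingers": -1,"translation": [0,0,-2],"turn": 0},{"fingers": -1,"translation": [0,0,-2],"turn": 0}]'

```text
time_s: 15.2
tcp_pos: [0.5361, 0.2182, 0.0323]
tool_rot: [0.001, -0.187, 0.982, 0.0]
contact_force: [-5.5, -1.9, 10.3]
grip_width: 0.044
gripper_force: 64.3
```

Emit:
arm_command --deltas '[{"fingers": -1,"translation": [0,0,1],"turn": 0},{"fingers": 0.3,"translation": [0,0,1],"turn": 0},{"fingers": 0.6,"translation": [0,0,1],"turn": 0},{"fingers": 1,"translation": [0,0,1],"turn": 0},{"fingers": 1,"translation": [0,0,1],"turn": 0},{"fingers": 1,"translation": [0,0,10],"turn": 0},{"fingers": 1,"translation": [0,0,25],"turn": 0},{"fingers": 1,"translation": [0,0,50],"turn": 0},{"fingers": 1,"translation": [0,0,90],"turn": 0},{"fingers": 1,"translation": [0,0,130],"turn": 0}]'

```text
time_s: 16.2
tcp_pos: [0.5355, 0.2179, 0.1618]
tool_rot: [-0.0, -0.187, 0.982, -0.0]
contact_force: [0.9, 0.4, 0.8]
grip_width: 0.0858
gripper_force: 0.0
```

Emit:
arm_command --deltas '[{"fingers": 1,"translation": [0,0,40],"turn": 0},{"fingers": 1,"translation": [0,0,80],"turn": 0},{"fingers": 1,"translation": [0,0,110],"turn": 0},{"fingers": 1,"translation": [0,-30,110],"turn": -5},{"fingers": 1,"translation": [0,-70,110],"turn": -10},{"fingers": 1,"translation": [0,-110,110],"turn": -15},{"fingers": 1,"translation": [0,-150,110],"turn": -20},{"fingers": 1,"translation": [0,-190,110],"turn": -25},{"fingers": 1,"translation": [0,-230,110],"turn": -29.5},{"fingers": 1,"translation": [0,-270,110],"turn": -29.5}]'

```text
time_s: 17.2
tcp_pos: [0.5357, -0.0535, 0.2713]
tool_rot: [0.001, 0.07, 0.998, -0.0]
contact_force: [-0.8, -0.1, -0.2]
grip_width: 0.0854
gripper_force: 0.0
```

Run:
```python
from h import *
cv2.imwrite("pics/top3.png",cams.snapshot("top"))
t=cams.snapshot("scene");cv2.imwrite("pics/s3.png",cv2.resize(t[170:400,80:380],None,fx=2.6,fy=2.6,interpolation=cv2.INTER_CUBIC))
```

```text
(no output)
```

View pics/s3.png

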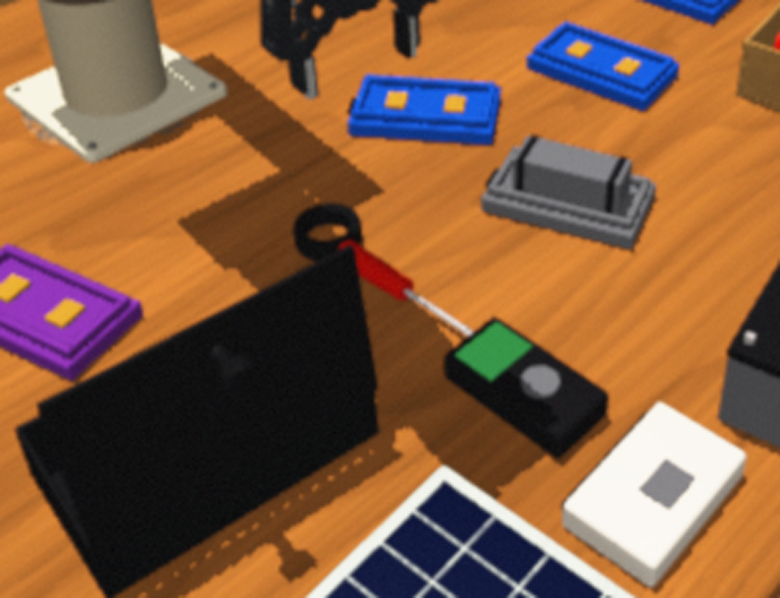

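View pics/top3.png

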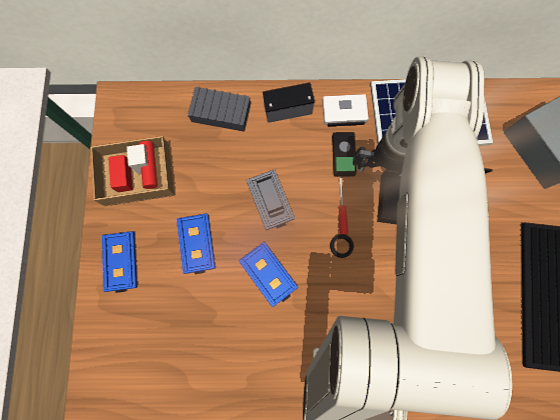

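The scene picture shows the pack seated level inside the cradle rim around (575,190), and the top picture agrees at (270,199). The bystanders haven't moved. Next I'll shut the lid.

Emit:
arm_command --deltas '[{"fingers": 1,"translation": [16,-36,0],"turn": 0},{"fingers": 1,"translation": [32,-72,0],"turn": 0},{"fingers": 1,"translation": [48,-108,0],"turn": 0},{"fingers": 1,"translation": [64,-144,0],"turn": 0},{"fingers": 1,"translation": [80,-180,0],"turn": 0},{"fingers": 1,"translation": [93,-206,0],"turn": 0},{"fingers": 1,"translation": [93,-206,-10],"turn": 0},{"fingers": 1,"translation": [93,-206,-35],"turn": 0},{"fingers": 1,"translation": [93,-206,-60],"turn": 0},{"fingers": 1,"translation": [93,-206,-85],"turn": 0}]'

```text
time_s: 18.3
tcp_pos: [0.6293, -0.2573, 0.185]
tool_rot: [0.0, 0.069, 0.998, 0.0]
contact_force: [0.0, -0.5, 0.5]
grip_width: 0.0854
gripper_force: 0.0
```

Emit:
arm_command --deltas '[{"fingers": 1,"translation": [0,0,-12],"turn": 0},{"fingers": 1,"translation": [0,0,-23],"turn": 0},{"fingers": 1,"translation": [0,0,-23],"turn": 0},{"fingers": -0.3,"translation": [0,0,-23],"turn": 0},{"fingers": -0.6,"translation": [0,0,-23],"turn": 0},{"fingers": -1,"translation": [0,0,-23],"turn": 0},{"fingers": -1,"translation": [0,0,-23],"turn": 0},{"fingers": -1,"translation": [0,0,-23],"turn": 0},{"fingers": -1,"translation": [0,0,-23],"turn": 0},{"fingers": -1,"translation": [0,0,-23],"turn": 0}]'

```text
time_s: 19.3
tcp_pos: [0.6294, -0.2591, 0.1637]
tool_rot: [0.001, 0.07, 0.998, -0.001]
contact_force: [-0.3, -3.4, 4.5]
grip_width: 0.0231
gripper_force: 58.1
```

Emit:
arm_command --deltas '[{"fingers": -1,"translation": [-9,1,2],"turn": 0},{"fingers": -1,"translation": [-18,2,3],"turn": 0},{"fingers": -1,"translation": [-28,4,4],"turn": 0},{"fingers": -1,"translation": [-37,5,4],"turn": 0},{"fingers": -1,"translation": [-47,6,3],"turn": 0},{"fingers": -1,"translation": [-56,8,2],"turn": 0},{"fingers": -1,"translation": [-65,9,-1],"turn": 0},{"fingers": -1,"translation": [-74,10,-3],"turn": 0},{"fingers": -1,"translation": [-83,11,-7],"turn": 0},{"fingers": -1,"translation": [-91,13,-11],"turn": 0}]'

```text
time_s: 20.3
tcp_pos: [0.538, -0.2464, 0.1528]
tool_rot: [0.001, 0.07, 0.998, -0.002]
contact_force: [-3.9, -6.9, 8.2]
grip_width: 0.0226
gripper_force: 57.9
```

Emit:
arm_command --deltas '[{"fingers": -1,"translation": [-9,1,-5],"turn": 0},{"fingers": -1,"translation": [-16,2,-10],"turn": 0},{"fingers": -1,"translation": [-24,3,-16],"turn": 0},{"fingers": -1,"translation": [-30,4,-23],"turn": 0},{"fingers": -1,"translation": [-37,5,-30],"turn": 0},{"fingers": -1,"translation": [-43,6,-37],"turn": 0},{"fingers": -1,"translation": [-48,6,-45],"turn": 0},{"fingers": -1,"translation": [-53,7,-54],"turn": 0},{"fingers": -1,"translation": [-57,8,-62],"turn": 0},{"fingers": -1,"translation": [-60,8,-70],"turn": 0}]'

```text
time_s: 21.3
tcp_pos: [0.4796, -0.2367, 0.0858]
tool_rot: [0.003, 0.069, 0.998, 0.0]
contact_force: [-14.4, 8.6, 66.2]
grip_width: 0.0003
gripper_force: 33.2
```

Grip on the knob was lost near the end. I'll open, raise, and look.

Emit:
arm_command --deltas '[{"fingers": -1,"translation": [0,0,3],"turn": 0},{"fingers": 1,"translation": [0,0,5],"turn": 0},{"fingers": 1,"translation": [0,0,5],"turn": 0},{"fingers": 1,"translation": [0,0,5],"turn": 0},{"fingers": 1,"translation": [0,0,5],"turn": 0},{"fingers": 1,"translation": [0,0,30],"turn": 0},{"fingers": 1,"translation": [0,0,60],"turn": 0},{"fingers": 1,"translation": [0,0,90],"turn": 0},{"fingers": 1,"translation": [0,0,120],"turn": 0},{"fingers": 1,"translation": [0,0,150],"turn": 0}]'

```text
time_s: 22.3
tcp_pos: [0.4776, -0.2367, 0.2319]
tool_rot: [-0.001, 0.069, 0.998, 0.0]
contact_force: [0.5, -0.6, -1.1]
grip_width: 0.0856
gripper_force: 0.0
```

Run:
```python
from h import *
print(robot.get_obs()["contact_force"])
t=cams.snapshot("scene");cv2.imwrite("pics/s4.png",np.clip(1.5*cv2.resize(t[240:400,60:330],None,fx=2.9,fy=2.9,interpolation=cv2.INTER_CUBIC).astype(float),0,255).astype(np.uint8))
```

```text
[ 0.49117284 -0.58549084 -1.0624769 ]
```

View pics/s4.png

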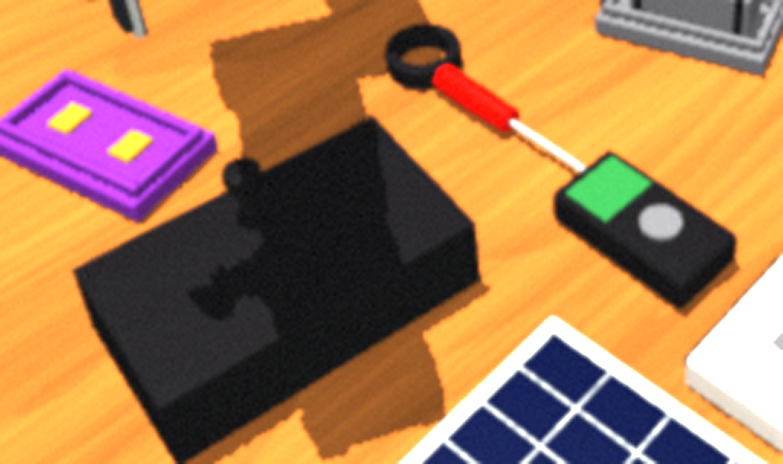

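Run:
```python
from h import *
a=cv2.imread("pics/scene0.png").max(2);b=cams.snapshot("scene");cv2.imwrite("pics/s5.png",b);b=b.max(2)
for u in(95,105,115,125,160,165,170,175):
  f=lambda g:min(v for v in range(270,345) if g[v:v+4,u].max()<45)
  try: print(u,f(a),f(b))
  except ValueError: print(u,'-')
k=lambda g:np.argwhere(g[288:304,132:156]<50).min(0)
print(k(a),k(b))
```

```text
95 329 329
105 323 323
115 318 318
125 313 314
160 295 295
165 293 292
170 290 290
175 288 287
[7 6] [7 6]
```

The lid edge and knob match the starting picture to within a pixel, so the lid is shut. The robot is clear, and I'm handing in.

```bash
python3 -c "
from rig import robot
print(robot.finish_job())"
```

```text
the job is handed in; nothing more can be done
None
```

I handed the job in at about 22 s; the result wasn't reported: the pack sits level in the cradle, the lid is back at its starting position to within a pixel, and no bystander had visibly moved. The knob slipped from the fingers near the end of closing (about 66 N on the wrist), and I located the pack by camera rather than by feel.

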